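Prime the hand pump until its indicator pin is out

ROBOT

A 6-joint arm with a two-finger parallel gripper is mounted at the origin on the work surface. World frame = base frame: x ahead of the robot, y to its left, z up, the work surface at z = 0. Lengths are in m, angles in rad, forces in N, time in s.
With the tool pointing down it reaches from about 0.375 to 0.9 m from the base axis. Payload 3.1 kg.
Tool frame: the origin (TCP) lies midway between the tips of the shut fingers; the grasp point (between the pads) lies 19 mm behind it; x points along the fingers, y is the direction in which the jaws open and shut, and the axes are right-handed (so a half turn about x gives the same grasp; the last joint's range is limited). The gripper opens to 87 mm and grips with 3 to 60 N. Pads are 19 mm wide; open, the fingers measure 117 mm over their backs; the gripper's body (75 mm by 190 mm) begins 51 mm behind the grasp point.
Start: joints at [1.024, 0.527, 1.433, -0, 1.181, -0.178], TCP at [0.225, 0.583, 0.223] pointing down, gripper open.
Joint ranges: [-3.08, 3.08], [-0.75, 2.2], [0.22, 2.44], [-1.43, 4.57], [0, 2.65], [-2.85, 2.85]. Speed limits (rad/s): [2.79, 2.79, 3.14, 3.14, 3.14, 3.14].

INTERFACE

Orientations are given as a unit quaternion [x, y, z, w].
In Python, from rig import get_obs, imaging, robot gives the robot as it stands.
- The arm moves only by the shell command python3 -m inch 'ROWS' [FORCE]. ROWS is JSON, a list of rows, each a list of 3 entries, a list of its own where there are three numbers: the finger opening in mm, from 0 to 87, then the shift along the tool's x, y, z in mm, then the turn, a rotation vector about the tool's x, y, z in degrees. In form: [[grip, [dx, dy, dz], [wx, wy, wz]], ...]. A call has 1 to 12 rows; each row shifts and turns the pose as measured when the row begins, along the tool's axes as they then stand; what a row does not reach is not made up. A row lasts 1/8 s, in which the tool goes at most 62.5 mm and 10.7 degrees, less where a joint would pass 70% of its speed; a pose out of reach is approached as far as the arm can. A call with a gripper value outside its range is refused whole. The fingers move at their own pace and stop on an object; FORCE is the grip in N (left out, the last holds). Time passes only in rows, so rows that do not move let the fingers close. It gives the time, the measured TCP pose, the force and the opening at its end, in the units of the state.
- get_obs(): the state, without advancing time (a new reading comes with each control period).
- imaging.camera(name): name is "side" or "top" or "wrist"; returns the picture (480x640x3 uint8, red, green, blue); there is no depth.
- imaging.camera_params(name): a dict with "camera_matrix" (3x3 intrinsics, pixels), "xyz" and "rotation" of the camera in the world. Camera axes: x right, y down, z forward; pixel columns grow to the right and rows downward; lengths in m; the calibration is good to about 2 mm. A picture is of the moment at which its call begins: read the wrist's pose just before it. camera_params takes no time and is no camera call; for the wrist camera it gives the pose at the moment of the call.
- robot.hand_in(): hands the job in, once; it reports no verdict.
Trained networks look in the newest picture that a camera, given by its name, has taken for a name from the list of things; names that differ only in an ending like _2 or _b are one class to them, and where a whole thing is asked for, a point or a joint stands for the part that bears it (a point fixed in the world has none). Each returns a list of dicts, best first, with "confidence" (0 to 1); they miss things now and then, are a little off and sometimes report something else, mostly with a low value. They report only what shows in the picture. A call takes as long as a camera call. They do not tell look-alikes from the thing itself.
- imaging.cut_out(camera, target): "pixels" (480x640 bool, what is visible of it) and "box" ([centre column, centre row, width, height] in pixels, round what is visible of it).
- imaging.tip_of(camera, target): "pixel" ([column, row] in pixels: a listed point, or the origin of a listed thing).
The state is a dict: "time": time; "q": joint angles; "joint_velocities": joint speeds; "joint_torque": joint torques, N m; "position": TCP position; "tool_rot": TCP orientation; "ft_force": force on the tool from outside, world axes, zero at the start; "moment": the same for the moment, N m; "grip_width": finger opening in m.
Only numpy, scipy, OpenCV 4.12 (cv2) and the standard library are available. Lean on these libraries where they do the work, as an engineer would, in place of code of your own. Each camera call takes 0.05 s, during which the arm holds its last target. There are 200 camera calls.

TASK

Two hand pumps stand on the lab bench; one is primed, its steel indicator pin standing fully out, the other is not, its pin still down. With the fingertips press the button of the unprimed pump all the way down and let it spring all the way back up, again and again, until its pin stands fully out, level with the top of the released button, then let go. Do not press the other pump's button, do not touch either pin, and leave the bottle, beaker, jar and tube rack where they stand.

Things in the scene. Friction and masses are not known exactly. Their poses are not given: they have to be found in the camera images.
- pump_1: hand priming pump, fixed to the bench: grey cast housing 140 x 76 mm, 90 mm high, on a steel foot plate 190 x 84 mm and 12 mm thick. Origin under its centre, x along its length, z up. The push button's axis stands at x = -38 mm, the indicator pin's axis at x = +38 mm. Both pumps are alike; only the state of the pin differs
- button_1 (a point): centre of the top face of the black round push button of pump_1 (44 mm diameter, 14 mm thick, on a 16 mm steel stem); its top is 136 mm above the bench when released; it is pressed straight down
- plunger_1 (a joint): how far the button of pump_1 is pressed, m: 0 released (up), 0.024 fully down. A spring brings it back: about 4 N at the top, 11 N at the bottom, plus about 2 N while it lifts the pin
- pintip_1 (a point): centre of the top of the steel indicator pin of pump_1 (14 mm diameter, with an 18 mm head 3 mm thick); 96 mm above the bench when fully in, 136 mm when fully out, level with the top of the released button
- pin_1 (a joint): how far the pin of pump_1 stands out, m: 0 fully in, 0.040 fully out. Each full stroke (pressed to the bottom, then released to the top) raises it one step of 8 mm (the first step may be 3 to 12 mm) by a ratchet and it stays there; strokes below about three quarters of the travel, or not let back up, may raise nothing. Once fully out further strokes do nothing. The unprimed pump starts between 0 and 0.012, the primed one above 0.0385
- pump_2: the second pump, same make and same dimensions as pump_1
- button_2 (a point): centre of the top face of the black round push button of pump_2 (44 mm diameter, 14 mm thick, on a 16 mm steel stem); its top is 136 mm above the bench when released; it is pressed straight down
- plunger_2 (a joint): how far the button of pump_2 is pressed, m: 0 released (up), 0.024 fully down. A spring brings it back: about 4 N at the top, 11 N at the bottom, plus about 2 N while it lifts the pin
- pintip_2 (a point): centre of the top of the steel indicator pin of pump_2 (14 mm diameter, with an 18 mm head 3 mm thick); 96 mm above the bench when fully in, 136 mm when fully out, level with the top of the released button
- pin_2 (a joint): how far the pin of pump_2 stands out, m: 0 fully in, 0.040 fully out. Each full stroke (pressed to the bottom, then released to the top) raises it one step of 8 mm (the first step may be 3 to 12 mm) by a ratchet and it stays there; strokes below about three quarters of the travel, or not let back up, may raise nothing. Once fully out further strokes do nothing. The unprimed pump starts between 0 and 0.012, the primed one above 0.0385
- reagent: bystander: loose amber glass bottle, 72 mm diameter, 150 mm high, origin under its centre, z up
- beaker: bystander: loose glass beaker, 68 mm diameter, 90 mm high, origin under its centre, z up
- jar: bystander: loose small glass jar with white cap, 48 mm diameter, 55 mm high, origin under its centre, z up
- tube_rack: bystander: loose white test tube rack 66 x 150 mm with tubes up to 101 mm high, origin under its centre, z up
Things that resemble listed ones, but are neither listed nor needed, are in the scene too. What is shaped like the pump_2 but pink is not meant.

How it is judged:
By the outcome, as a careful person would: the job done as asked, in the order asked, and still so for the second after the job is handed in, with the robot touching nothing.
It also fails if it takes over 48 s, if anything falls off the work surface, if the arm or the gripper's body presses on something with over 40 N, if the wrist force passes 120 N, or if a joint passes its speed limit or range.

## Working session

There is one attempt and no reset: what is moved stays moved. The work goes in short steps, Python scripts to look and compute and a shell command to move; the robot and the scene stay as the last step left them, time stands still between calls to the robot, and variables do not carry over. Pictures are saved under pics/ and viewed, about 8 in all and at most 12, crops included, and the job is handed in when it is done.

```bash
mkdir -p pics
cat > h.py <<'E'
from rig import get_obs, imaging, robot
import numpy as np, cv2
def ray(cam,px,z):
    p=imaging.camera_params(cam);K=np.array(p["camera_matrix"]);R=np.array(p["rotation"]);t=np.array(p["xyz"])
    d=R@np.linalg.inv(K)@np.array([px[0],px[1],1.]); return t+d*(z-t[2])/d[2]
def proj(cam,X):
    p=imaging.camera_params(cam);K=np.array(p["camera_matrix"]);R=np.array(p["rotation"]);t=np.array(p["xyz"])
    c=K@R.T@(np.array(X)-t); return c[:2]/c[2]
def save(cam,name):
    im=imaging.camera(cam); cv2.imwrite(f"pics/{name}.png",im[:,:,::-1]); return im
E
python3 - <<'E'
from h import *
print(imaging.camera_params("top"),imaging.camera_params("side"))
for c in("top","side"):
    save(c,c+"0")
    for t in("button_1","pintip_1","pump_1"):
        for d in imaging.tip_of(c,t):
            z={"b":.136,"i":.116,"u":0}[t[0] if t[0]=="b" else t[1]]
            print(c,t,np.round(d["pixel"]),round(d["confidence"],2),ray(c,d["pixel"],z).round(3))
a=cv2.imread("pics/top0.png");b=cv2.imread("pics/side0.png")
o=get_obs();print(o["position"],o["tool_rot"],o["ft_force"],o["grip_width"],o["time"])
E
```

```text
{'camera_matrix': array([[528.61260298,   0.        , 319.66412226],
       [  0.        , 528.61260298, 238.70071709],
       [  0.        ,   0.        ,   1.        ]]), 'xyz': array([0.49325185, 0.01090789, 1.26304829]), 'rotation': array([ 0.71640279, -0.69726454,  0.02393225, -0.0040557 ])} {'camera_matrix': array([[519.27036679,   0.        , 318.38106838],
       [  0.        , 519.27036679, 243.31972419],
       [  0.        ,   0.        ,   1.        ]]), 'xyz': array([ 0.12788281, -0.59691997,  0.81759029]), 'rotation': array([ 0.8787592 , -0.27891371,  0.11586065, -0.36954798])}Traceback (most recent call last):
  File "<stdin>", line 8, in <module>
  File "h.py", line 5, in ray
    d=R@np.linalg.inv(K)@np.array([px[0],px[1],1.]); return t+d*(z-t[2])/d[2]
      ~^~~~~~~~~~~~~~~~~
ValueError: matmul: Input operand 1 has a mismatch in its core dimension 0, with gufunc signature (n?,k),(k,m?)->(n?,m?) (size 3 is different from 4)
```

View pics/top0.png

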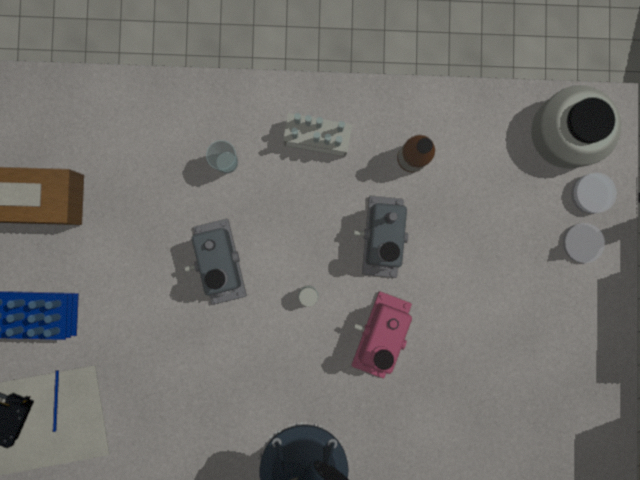

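The top view shows two grey pumps at about (215,262) and (386,237), plus a pink look-alike at (383,335) that isn't meant. The rotation is a quaternion, so I'll fix the helper.

```bash
sed -i 's/R=np.array(p\["rotation"\])/R=Rot.from_quat(p["rotation"]).as_matrix()/; 2a from scipy.spatial.transform import Rotation as Rot' h.py
python3 - <<'E'
from h import *
for c in("top","side"):
    save(c,c+"1")
    for t in("button_1","pintip_1","pump_1"):
        for d in imaging.tip_of(c,t):
            z={"b":.136,"i":.116,"u":0}[t[0] if t[0]=="b" else t[1]]
            print(c,t,np.round(d["pixel"]),round(d["confidence"],2),ray(c,d["pixel"],z).round(3))
o=get_obs();print(o["position"],Rot.from_quat(o["tool_rot"]).as_matrix().round(3),o["ft_force"],o["grip_width"],o["time"])
E
```

```text
top button_1 [389. 251.] 0.86 [ 0.515 -0.17   0.136]
top button_1 [216. 277.] 0.7 [0.452 0.197 0.136]
top button_1 [381. 358.] 0.68 [ 0.289 -0.157  0.136]
top pintip_1 [207. 243.] 0.64 [0.524 0.222 0.116]
top pintip_1 [389. 214.] 0.49 [ 0.597 -0.171  0.116]
top pintip_1 [394. 324.] 0.36 [ 0.359 -0.187  0.116]
top pump_1 [220. 258.] 0.85 [0.49  0.212 0.   ]
top pump_1 [383. 334.] 0.77 [ 0.32  -0.182  0.   ]
top pump_1 [380. 237.] 0.7 [ 0.551 -0.168  0.   ]
side button_1 [237. 360.] 0.87 [ 0.279 -0.164  0.136]
side button_1 [360. 293.] 0.7 [ 0.516 -0.168  0.136]
side button_1 [225. 194.] 0.66 [0.453 0.204 0.136]
side pintip_1 [252. 187.] 0.62 [0.522 0.217 0.116]
side pintip_1 [396. 277.] 0.58 [ 0.602 -0.163  0.116]
side pintip_1 [293. 360.] 0.49 [ 0.355 -0.201  0.116]
side pump_1 [370. 334.] 0.67 [ 0.544 -0.172  0.   ]
side pump_1 [273. 398.] 0.66 [ 0.323 -0.181  0.   ]
side pump_1 [244. 234.] 0.55 [0.483 0.209 0.   ]
side pump_1 [262. 309.] 0.35 [ 0.408 -0.003  0.   ]
[0.22464447 0.58316411 0.22251251] [[-0.     0.36   0.933]
 [-0.     0.933 -0.36 ]
 [-1.    -0.    -0.   ]] [-0.77270976  0.11953886  0.34373736] 0.08702425420155234 0.5
```

View pics/side1.png

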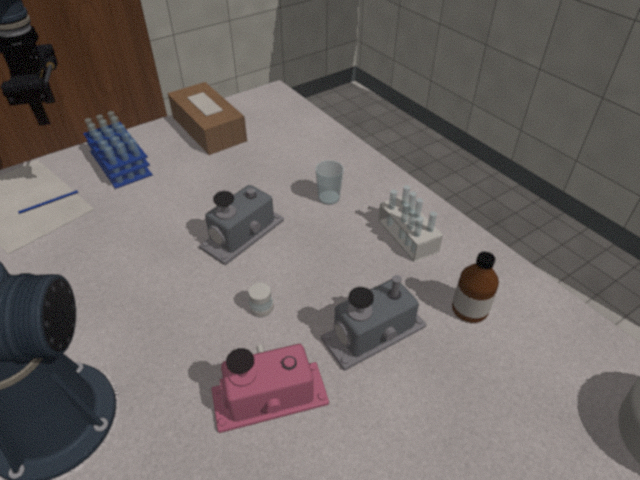

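Three candidates in the side view:
- **Grey pump at (240,220), pin at (252,190):** the pin looks low.
- **Grey pump at (372,315), pin at (397,283):** the pin stands out, so this one is primed.
- **Pink pump at (270,385):** excluded by the task.

The one meant looks like the left grey pump. I'll confirm with an enlarged crop.

Run:
```python
from h import *
a=cv2.imread("pics/side1.png")
f=lambda x,y:cv2.resize(a[y:y+110,x:x+130],None,fx=3,fy=3,interpolation=cv2.INTER_CUBIC)
cv2.imwrite("pics/crop1.png",np.hstack([f(180,160),f(310,255)]))
```

```text
(no output)
```

View pics/crop1.png

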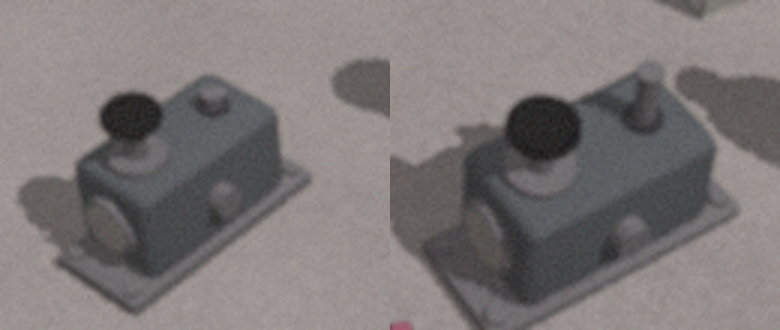

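The crop confirms it. The left grey pump's pin is barely out, while the right one's stands level with its button. The target button is at about (0.452, 0.200). I'll move above it with the fingers shut.

```bash
python3 -m inch '[[0,[0,-34,44],[0,0,0]],[0,[0,-34,44],[0,0,0]],[0,[0,-34,44],[0,0,0]],[0,[0,-34,44],[0,0,0]],[0,[0,-34,44],[0,0,0]],[0,[0,-34,44],[0,0,0]],[0,[0,-34,44],[0,0,0]],[0,[0,-34,44],[0,0,0]],[0,[0,0,0],[0,0,0]]]' 20
python3 - <<'E'
from h import *
save("wrist","w1")
for t in("button_1","pintip_1"):
  for d in imaging.tip_of("wrist",t): print(t,np.round(d["pixel"]),round(d["confidence"],2),ray("wrist",d["pixel"],.136 if t[0]=="b" else .1).round(4))
o=get_obs();R=Rot.from_quat(o["tool_rot"]).as_matrix();p=np.array(o["position"]);print(p,o["time"],o["ft_force"],o["grip_width"])
print("tool shift mm to (.452,.2,.14):",R.T@(np.array([.452,.2,.14])-p)*1e3)
print(R.round(3))
E
```

```text
time: 1.62
position: [0.4661, 0.1944, 0.2242]
tool_rot: [0.131, 0.692, -0.126, 0.699]
ft_force: [-0.4, 0.8, -0.0]
grip_width: 0.0051
button_1 [323. 207.] 0.9 [0.4416 0.2044 0.136 ]
[0.46281875 0.19776293 0.22378513] 1.775 [-1.16014618  0.4378112   0.5883063 ] 0.0009797497115017083
tool shift mm to (.452,.2,.14): [ 83.7178147   -2.40231006 -11.29396865]
[[ 0.007  0.351  0.936]
 [ 0.006  0.936 -0.351]
 [-1.     0.008  0.005]]
```

View pics/w1.png

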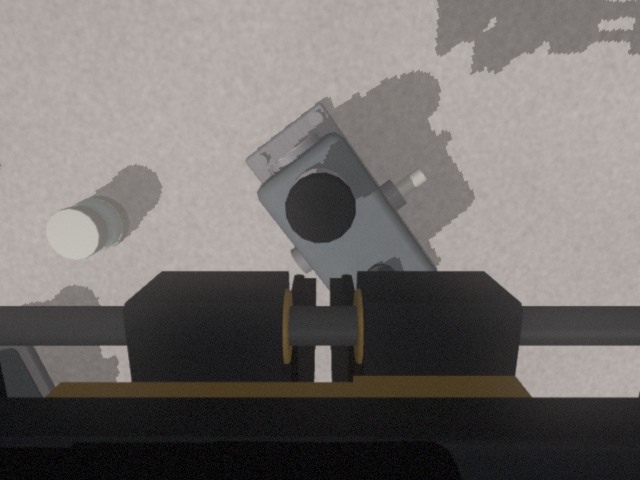

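The wrist picture shows the button at (320,207) ahead of the fingers and the low pin by the finger at (382,268). I'll go lower, let the arm settle and measure once more.

```bash
python3 -m inch '[[0,[25,-1,-8],[0,0,0]],[0,[27,-1,-8],[0,0,0]],[0,[0,0,0],[0,0,0]],[0,[0,0,0],[0,0,0]]]'
python3 - <<'E'
from h import *
save("wrist","w2")
for d in imaging.tip_of("wrist","button_1"): print(np.round(d["pixel"]),round(d["confidence"],2),ray("wrist",d["pixel"],.136).round(4))
for d in imaging.cut_out("wrist","button_1"): print(np.round(d["box"]),d["confidence"])
o=get_obs();R=Rot.from_quat(o["tool_rot"]).as_matrix();p=np.array(o["position"]);print(p,o["time"],o["ft_force"])
side=save("side","s2")
cv2.imwrite("pics/crop2.png",np.hstack([cv2.resize(x,(390,330),interpolation=cv2.INTER_CUBIC) for x in (side[150:260,175:305,::-1],cv2.imread("pics/w2.png"))]))
print(R.round(3))
E
```

```text
time: 2.28
position: [0.445, 0.2074, 0.1721]
tool_rot: [0.126, 0.694, -0.12, 0.699]
ft_force: [-0.2, 0.2, 0.2]
grip_width: 0.0001
[313. 274.] 0.76 [0.4449 0.2006 0.136 ]
[310. 254.  79.  49.] 0.64
[0.44541544 0.20679518 0.17229392] 2.425 [-0.49942704  0.04069373 -0.03685918]
[[ 0.01   0.344  0.939]
 [ 0.008  0.939 -0.344]
 [-1.     0.011  0.007]]
```

View pics/crop2.png

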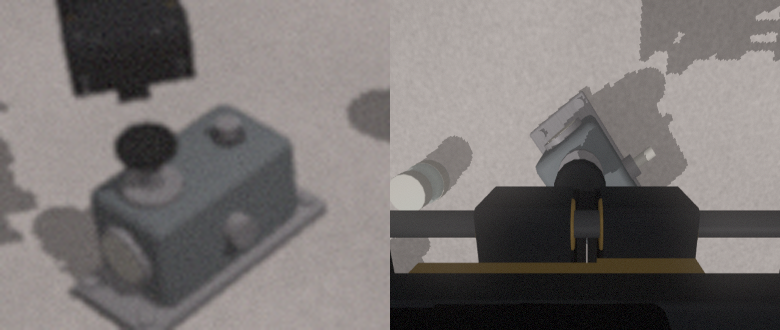

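```bash
python3 -m inch '[[0,[15,-5,5],[0,0,0]],[0,[12,0,0],[0,0,0]],[0,[0,0,0],[0,0,0]]]'; python3 -m inch '[[0,[12,0,0],[0,0,0]],[0,[10,0,0],[0,0,0]],[0,[5,0,0],[0,0,0]]]'
```

```text
time: 2.85
position: [0.4506, 0.2006, 0.1462]
tool_rot: [0.128, 0.692, -0.12, 0.701]
ft_force: [1.4, 0.4, 0.1]
grip_width: 0.0007
time: 3.22
position: [0.4521, 0.201, 0.1199]
tool_rot: [0.128, 0.691, -0.119, 0.702]
ft_force: [-2.2, -1.3, 10.6]
grip_width: 0.001
```

```bash
python3 -m inch '[[0,[6,0,-1],[0,0,0]],[0,[5,0,0],[0,0,0]]]'
```

```text
time: 3.48
position: [0.4524, 0.2011, 0.1119]
tool_rot: [0.127, 0.69, -0.119, 0.703]
ft_force: [-10.7, -2.8, 55.4]
grip_width: 0.0005
```

Bottomed at z = 0.112 with 55 N. Release fully.

```bash
python3 -m inch '[[0,[-15,0,-1],[0,0,0]],[0,[-15,0,-1],[0,0,0]],[0,[-4,0,0],[0,0,0]],[0,[0,0,0],[0,0,0]]]'
python3 - <<'E'
from h import *
s=save("side","s3")
cv2.imwrite("pics/crop3.png",np.hstack([cv2.resize(x[160:230,190:290],(400,280),interpolation=cv2.INTER_CUBIC) for x in (cv2.imread("pics/s2.png"),s[:,:,::-1])]))
o=get_obs();print(o["position"],o["ft_force"],Rot.from_quat(o["tool_rot"]).as_matrix().round(3))
E
```

```text
time: 3.98
position: [0.4512, 0.2015, 0.1472]
tool_rot: [0.127, 0.688, -0.119, 0.704]
ft_force: [0.0, -1.4, -0.3]
grip_width: 0.0004
[0.45104661 0.20143066 0.1469368 ] [ 0.04329435 -0.29572067  0.55164247] [[ 0.023  0.342  0.94 ]
 [ 0.007  0.94  -0.342]
 [-1.     0.015  0.02 ]]
```

View pics/crop3.png

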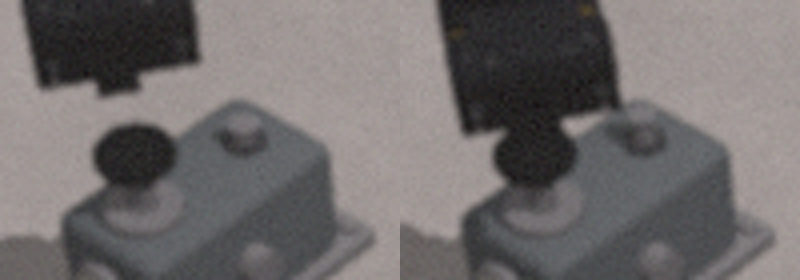

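The pin rose slightly on the first step. I'll repeat the strokes, ending each call at the bottom to read the force.

```bash
python3 -m inch '[[0,[13,0,-2],[0,1,0]],[0,[12,0,0],[0,0,0]],[0,[8,0,0],[0,0,0]],[0,[5,0,0],[0,0,0]]]'
python3 -m inch '[[0,[-15,0,-1],[0,0.5,0]],[0,[-15,0,0],[0,0,0]],[0,[-4,0,0],[0,0,0]],[0,[0,0,0],[0,0,0]]]'
```

```text
time: 4.53
position: [0.4506, 0.2024, 0.1116]
tool_rot: [0.127, 0.695, -0.117, 0.698]
ft_force: [-15.4, -4.2, 88.1]
grip_width: 0.0004
time: 5.03
position: [0.4494, 0.2019, 0.1447]
tool_rot: [0.128, 0.699, -0.117, 0.694]
ft_force: [-0.4, 0.5, 0.0]
grip_width: 0.0008
```

88 N is more than needed, so I'll soften the last rows.

```bash
python3 -m inch '[[0,[12,0,0],[0,0,0]],[0,[11,0,0],[0,0,0]],[0,[6,0,0],[0,0,0]],[0,[3,0,0],[0,0,0]]]'
python3 -m inch '[[0,[-15,0,0],[0,0,0]],[0,[-15,0,0],[0,0,0]],[0,[-3,0,0],[0,0,0]],[0,[0,0,0],[0,0,0]]]'
```

```text
time: 5.52
position: [0.4503, 0.2022, 0.112]
tool_rot: [0.128, 0.699, -0.117, 0.694]
ft_force: [-7.8, -2.4, 50.5]
grip_width: 0.0005
time: 6.02
position: [0.4488, 0.2017, 0.142]
tool_rot: [0.127, 0.7, -0.118, 0.692]
ft_force: [0.4, 0.2, -0.7]
grip_width: 0.0006
```

```bash
python3 -m inch '[[0,[12,0,0],[0,0,0]],[0,[11,0,0],[0,0,0]],[0,[6,0,0],[0,0,0]],[0,[3,0,0],[0,0,0]]]'
python3 -m inch '[[0,[-15,0,0],[0,0,0]],[0,[-15,0,0],[0,0,0]],[0,[-3,0,0],[0,0,0]],[0,[0,0,0],[0,0,0]]]'
python3 - <<'E'
from h import *
s=save("side","s4")
cv2.imwrite("pics/crop4.png",np.hstack([cv2.resize(x[160:230,190:290],(400,280),interpolation=cv2.INTER_CUBIC) for x in (cv2.imread("pics/s2.png"),s[:,:,::-1])]))
E
```

```text
time: 6.52
position: [0.4499, 0.202, 0.1119]
tool_rot: [0.127, 0.7, -0.117, 0.693]
ft_force: [-10.3, -2.9, 60.7]
grip_width: 0.0004
time: 7.02
position: [0.4485, 0.2015, 0.143]
tool_rot: [0.127, 0.701, -0.118, 0.692]
ft_force: [-0.1, -0.8, -0.0]
grip_width: 0.0007
```

View pics/crop4.png

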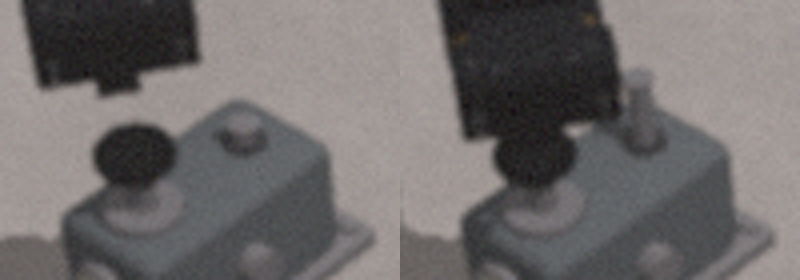

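After four strokes the pin stands most of the way out. Extra strokes do nothing once it's full, so I'll do three more, then rise clear.

```bash
for i in 1; do :; done
python3 -m inch '[[0,[12,0,0],[0,0,0]],[0,[11,0,0],[0,0,0]],[0,[6,0,0],[0,0,0]],[0,[3,0,0],[0,0,0]]]'
python3 -m inch '[[0,[-15,0,0],[0,0,0]],[0,[-15,0,0],[0,0,0]],[0,[-3,0,0],[0,0,0]],[0,[0,0,0],[0,0,0]]]'
python3 -m inch '[[0,[12,0,0],[0,0,0]],[0,[11,0,0],[0,0,0]],[0,[6,0,0],[0,0,0]],[0,[3,0,0],[0,0,0]]]'
python3 -m inch '[[0,[-15,0,0],[0,0,0]],[0,[-15,0,0],[0,0,0]],[0,[-3,0,0],[0,0,0]],[0,[0,0,0],[0,0,0]]]'
python3 -m inch '[[0,[12,0,0],[0,0,0]],[0,[11,0,0],[0,0,0]],[0,[6,0,0],[0,0,0]],[0,[3,0,0],[0,0,0]]]'
python3 -m inch '[[0,[-15,0,0],[0,0,0]],[0,[-20,0,0],[0,0,0]],[0,[-40,0,0],[0,0,0]],[0,[-40,0,0],[0,0,0]],[0,[-20,0,0],[0,0,0]],[0,[0,0,0],[0,0,0]],[0,[0,0,0],[0,0,0]]]'
python3 - <<'E'
from h import *
s=save("side","s5")[:,:,::-1]
f=lambda x,y:cv2.resize(s[y:y+110,x:x+130],None,fx=3,fy=3,interpolation=cv2.INTER_CUBIC)
cv2.imwrite("pics/crop5.png",np.hstack([f(180,150),f(310,255)]))
for t in("button_1","pintip_1"):
  for d in imaging.tip_of("side",t): print(t,np.round(d["pixel"],1),round(d["confidence"],2),ray("side",d["pixel"],.136).round(3))
# top unchanged?
a=cv2.imread("pics/top1.png");b=save("top","t5")[:,:,::-1]
E
```

```text
time: 7.58
position: [0.4495, 0.2018, 0.1119]
tool_rot: [0.127, 0.7, -0.118, 0.692]
ft_force: [-10.3, -3.4, 59.3]
grip_width: 0.0002
time: 8.07
position: [0.4485, 0.2013, 0.1432]
tool_rot: [0.127, 0.702, -0.118, 0.691]
ft_force: [0.4, -1.2, -0.2]
grip_width: 0.0005
time: 8.57
position: [0.4495, 0.2017, 0.1118]
tool_rot: [0.126, 0.701, -0.118, 0.692]
ft_force: [-10.4, -3.0, 61.6]
grip_width: 0.0001
time: 9.07
position: [0.4482, 0.2011, 0.1427]
tool_rot: [0.126, 0.703, -0.118, 0.69]
ft_force: [-0.6, -1.2, -0.7]
grip_width: 0.0002
time: 9.57
position: [0.4493, 0.2014, 0.1118]
tool_rot: [0.126, 0.702, -0.118, 0.691]
ft_force: [-11.3, -2.9, 62.1]
grip_width: 0.0006
time: 10.45
position: [0.4475, 0.199, 0.2416]
tool_rot: [0.125, 0.707, -0.12, 0.686]
ft_force: [-1.1, 0.4, -0.2]
grip_width: 0.0001
button_1 [240.4 356.5] 0.86 [ 0.286 -0.161  0.136]
button_1 [223.7 195.4] 0.77 [0.448 0.202 0.136]
button_1 [356.6 293.3] 0.75 [ 0.51  -0.165  0.136]
pintip_1 [249.  180.6] 0.65 [0.516 0.215 0.136]
pintip_1 [293.7 361.5] 0.56 [ 0.348 -0.216  0.136]
pintip_1 [395.8 277.2] 0.48 [ 0.589 -0.176  0.136]
```

View pics/crop5.png

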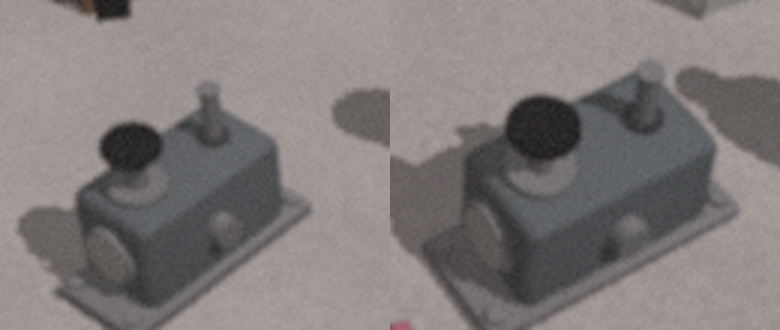

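View pics/s5.png

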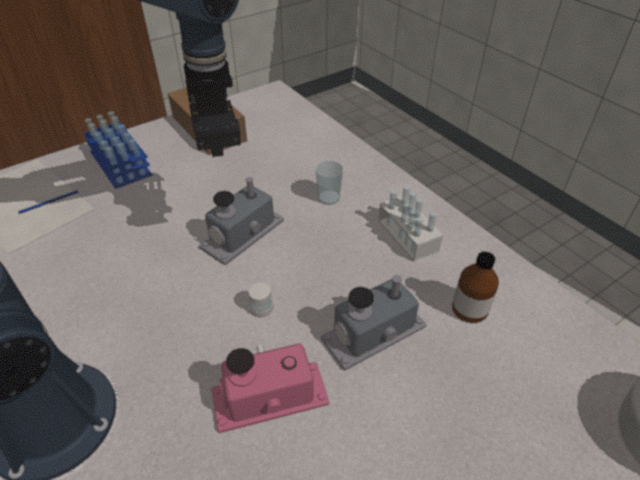

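The pin now stands as tall as the primed pump's, and nothing else has moved. One numerical check of the height, using the initial and final pictures.

Run:
```python
from h import *
b=np.array([.449,.2015]); 
for cam,px in(("side",(249,179)),("side",(395.8,276.5))):
  bb=b if px[0]<300 else np.array([.512,-.166])
  for z in(.112,.120,.128,.136,.144): print(px,z,ray(cam,px,z).round(3), round(np.linalg.norm(ray(cam,px,z)[:2]-bb)*1e3,1))
save("top","t6")
for d in imaging.tip_of("top","pintip_1"): print(d["pixel"],ray("top",d["pixel"],.136).round(4),ray("top",d["pixel"],.12).round(4))
a=cv2.imread("pics/s4.png");c=cv2.imread("pics/s5.png")
r=lambda f:(slice(165,200),slice(242,262))
for z in(.096,.104,.112,.12,.128,.136): print(z,proj("side",[.521,.219,z]).round(1))
cv2.imwrite("pics/crop6.png",np.hstack([cv2.resize(x[165:205,235:270],None,fx=8,fy=8,interpolation=cv2.INTER_CUBIC) for x in (a,c)]))
```

```text
(249, 179) 0.112 [0.533 0.249 0.112] 96.1
(249, 179) 0.12 [0.528 0.239 0.12 ] 87.6
(249, 179) 0.128 [0.523 0.23  0.128] 79.6
(249, 179) 0.136 [0.519 0.22  0.136] 72.3
(249, 179) 0.144 [0.514 0.21  0.144] 65.9
(395.8, 276.5) 0.112 [ 0.606 -0.159  0.112] 94.5
(395.8, 276.5) 0.12 [ 0.601 -0.164  0.12 ] 88.9
(395.8, 276.5) 0.128 [ 0.595 -0.169  0.128] 83.5
(395.8, 276.5) 0.136 [ 0.59  -0.174  0.136] 78.5
(395.8, 276.5) 0.144 [ 0.585 -0.179  0.144] 73.8
[392.2, 216.8] [ 0.5897 -0.1747  0.136 ] [ 0.591  -0.1773  0.12  ]
[207.2, 244.2] [0.5201 0.218  0.136 ] [0.5204 0.221  0.12  ]
[395.2, 322.0] [ 0.3653 -0.1858  0.136 ] [ 0.3634 -0.1886  0.12  ]
0.096 [251.8 193.4]
0.104 [251.5 190.6]
0.112 [251.1 187.7]
0.12 [250.8 184.8]
0.128 [250.4 181.8]
0.136 [250.1 178.9]
```

View pics/crop6.png

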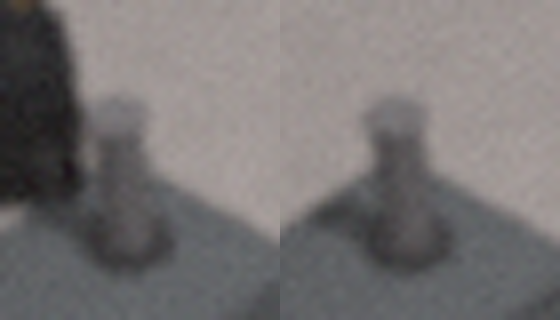

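The pin height is the same after strokes 4 and 7, so it's at its stop. The tip at row ~179 matches the projection for z = 0.136, which is fully out.

```bash
python3 -c "
from rig import robot,get_obs
print(get_obs()['ft_force'],get_obs()['time']);print(robot.hand_in())"
```

```text
[-0.92886824 -0.74343424  0.0783887 ] 10.75
the job is handed in; nothing more can be done
None
```

The unprimed pump, the grey one on the robot's left at about (0.449, 0.201), is now primed. I gave its button 7 full strokes with the shut fingertips, rose about 10 cm clear and handed in at 10.75 s.

- **Strokes:** each one bottomed at z ≈ 0.112 and was then fully released. The force was 50–62 N at the bottom, except 88 N on the second stroke; the wrist limit is 120 N.
- **Pin:** the side view shows the tip at row 179, which matches z ≈ 0.136, fully out. It looks the same after strokes 4 and 7, so it had reached its stop.
- **Everything else:** the other grey pump, the pink one, bottle, beaker, jar and tube rack look unmoved in the final side view. The wrist force at the end was about zero.
- **Disagreements:** the cameras differed by up to about 10 mm on the button position, so I used a middle value, which stayed well within the 44 mm button. The detector's pin-tip row was about 2 pixels lower than what I read from the crop.

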